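# Clamp a microscope boom bar in its cradle with a U-clamp

## Task

Take the wider of the two U-clamps out of the rack, straddle the steel bar of the microscope cradle with it, pass both legs at once through the two holes of the saddle plate under the bar, feeling for the holes gently because the plate sits somewhere along the bar, off-centre, and press the clamp down until the black pad is fully home on the bar. Never force it; then let go, and leave the smaller clamp and the objective lens where they are.

Things in the scene. Friction and masses are not known exactly. Their poses are not given: they have to be found in the camera images.
- cradle: Microscope boom cradle, screwed down. Origin: centre of the underside of its white base (130 x 270 x 6 mm), on the table; z up, y along the bar. White yokes (36 x 22 mm, 66 mm high) at y = -108 and +108 mm hold a level steel bar, 22 mm thick. A black pad rides on top of the bar, an aluminium saddle plate lies under it; set somewhere along it together.
- bar_mid (a point): Middle of the bar, on its axis, fixed to the cradle, axes as the cradle's, 51 mm above the table. The bar runs along y from -137 to +145 mm. The saddle plate and pad are NOT tracked: they sit off-centre, their middle anywhere from 6 to 40 mm to +y of here (0 in x), towards the thicker black end collar. The plate is too stiff to slide by hand: it moves only if pushed along the bar with about 60 N.
- plate_level (a point): Point at the height of the saddle plate's top (40 mm above the table) under the bar's middle; fixed to the cradle, so it does not show the plate's shift. Plate: 90 mm in x, 110 in y, 12 thick, flat top, two round 10 mm through holes at x = -21 and +21 mm, both at the plate's middle in y; free below. Legs pressed lightly and slid along y drop in.
- pad (a joint): Slide of the black pad (26 mm along the bar, 27 across) over the bar, midway between the holes. 0 = raised, as found; 0.008 m = fully home on the bar, a stop. Slides down stiffly at about 9 N, stays where left. Its rubber face, on an untracked height screw, is 76 to 82 mm above the table at first, 8 mm lower when home; it gives 1 mm per 12 N and springs back. Pushing some 16 to 20 N brings it home.
- clamp_mid (a point): Wider steel U-clamp, legs down in the rack, tips on the table. Point: its centre, 47 mm above the tips; z up, x from leg to leg (half turn alike). Round-tipped 8 mm legs, axes at x = -21 and +21 mm; bridge 52 to 60 mm above the tips; on it a tab to grip, 24 mm in x, 12 mm thick in y, 60 to 94 mm above the tips. About 0.15 kg. Seated: tips 16 to 22 mm over the table.
- small_clamp_mid (a point): Smaller steel U-clamp beside it in the rack: same height and tab, but legs only 28 mm apart, too narrow for the bar. Point and axes as for the wider clamp. To be left in the rack.
- rack: Grey plastic rack block, fixed, 74 mm (x) x 160 mm (y) x 38 mm high; origin at the centre of its underside. Two places, at y = -40 and +40 mm, each a pair of upright slots in which a U-clamp stands, leg to leg along x, with about 1 mm of play. Which clamp is in which place varies.
- objective_mid (a point): Dark steel objective lens standing on the table beside the cradle, 32 mm diameter, 52 mm high; this point is half-way up. To be left standing where it is.

How it is judged:
On the way, in this order (a step that is already met when the one before it is completed fails the run):
1. the wider U-clamp has been lifted clear of the rack (height (world z) of clamp_mid above 0.1 m), for 0.1 s.
2. both legs are in the holes of the saddle plate, astride the bar (x of clamp_mid in the frame of cradle between -0.005 and 0.005 m and y of clamp_mid in the frame of cradle between 0.002 and 0.044 m and angle between the x axis of clamp_mid and the x axis of cradle, either way round below 0.12 rad and z of clamp_mid in the frame of cradle below 0.08 m and angle between clamp_mid's own z axis and vertical below 0.12 rad), for 0.1 s.
At the end, for the whole second after the job is handed in: Wider U-clamp astride the bar, upright (0.1 rad) and square to it (0.12 rad), legs through both holes, its centre at most 72 mm above the cradle underside; pad down at least 7.2 of 8 mm; clamp released, at rest; smaller clamp and objective within 20 mm of their starts (x of clamp_mid in the frame of cradle between -0.005 and 0.005 m and y of clamp_mid in the frame of cradle between 0.002 and 0.044 m and angle between the x axis of clamp_mid and the x axis of cradle, either way round below 0.12 rad and z of clamp_mid in the frame of cradle below 0.072 m and value of joint pad above 0.0072 m and angle between clamp_mid's own z axis and vertical below 0.1 rad and linear speed of clamp below 0.02 m/s and distance of each of small_clamp_mid, objective_mid from where it was at the start of the episode below 0.02 m); the robot touches nothing.
It fails at once if the clamp is forced against the cradle, saddle plate or pad with more than 35 N (contact force between clamp and cradle above 35 N).
It fails at once if the robot itself pushes on the cradle, saddle plate or pad with more than 15 N (contact force between the arm and cradle above 15 N).
It fails at once if the smaller clamp is pulled out of the rack (height (world z) of small_clamp_mid above 0.075 m).
It fails at once if the objective lens is knocked over (angle between objective_mid's own z axis and vertical above 0.6 rad).
It also fails if it takes over 67 s, if anything falls off the work surface, if the arm or the gripper's body presses on something with over 40 N, if the wrist force passes 120 N, or if a joint passes its speed limit or range.

## Robot

A 6-joint arm with a two-finger parallel gripper is mounted at the origin on the work surface. World frame = base frame: x ahead of the robot, y to its left, z up, the work surface at z = 0. Lengths are in m, angles in rad, forces in N, time in s.
With the tool pointing down it reaches from about 0.375 to 0.9 m from the base axis. Payload 3.1 kg.
Tool frame: the origin (TCP) lies on the front face of the gripper's body, between the roots of the fingers; the fingertips stand 73 mm ahead of it and the grasp point (between the pads) lies 54 mm ahead of it; z points along the fingers, y is the line along which they close (so a half turn about z gives the same grasp; the last joint's range is limited). The gripper opens to 85 mm and grips with 20 to 120 N. Pads are 22 mm wide; open, the fingers measure 114 mm over their backs; the gripper's body (76 mm by 85 mm) begins 54 mm behind the grasp point. The pads swing forward as they close: fully open they stand 13 mm farther back than shut.
Start: joints at [1.153, 0.527, 1.433, -0, 1.181, -0.178], TCP at [0.148, 0.607, 0.304] pointing down, gripper open.
Joint ranges: [-3.08, 3.08], [-0.75, 2.2], [0.22, 2.44], [-1.43, 4.57], [0, 2.65], [-2.85, 2.85]. Speed limits (rad/s): [2.79, 2.79, 3.14, 3.14, 3.14, 3.14].

## Interface

Orientations are given as a rotation vector (axis times angle).
In Python, from workcell import r gives the robot as it stands.
- The arm moves only by the tool arm_command, never from a script. Its argument "targets" is one flat list of numbers, 7 for each row, row after row: the finger opening in cm, from 0 to 8.54, then the shift along the tool's x, y, z in cm, then the turn, a rotation vector about the tool's x, y, z in degrees. In form: [grip, tx, ty, tz, ax, ay, az, grip, tx, ty, tz, ax, ay, az, ...]. A call has 1 to 20 rows; each row is the pose to reach, as a shift and turn from the pose commanded when the call began, along the tool's axes at that moment; what a row does not reach only later rows make up. A row lasts 1/10 s, in which the tool goes at most 50 mm and 8.59 degrees, less where a joint would pass 70% of its speed; a pose out of reach is approached as far as the arm can. A call with a gripper value outside its range is refused whole. The fingers move at their own pace and stop on an object; the grip force is fixed at half the most. Time passes only in rows, so rows that repeat a pose let the fingers close. It gives the time, the measured TCP pose, the force, the opening and the grip force at its end, in the units of the state.
- r.get_obs(): the state, without advancing time (a new reading comes with each control period).
- r.grab_frame(name): name is "scene" or "top"; returns a dict with "frame" (480x640x3 uint8, red, green, blue), "vfov" (degrees; the focal length in pixels is half the picture's height over the tangent of half this angle, whatever the lens; pixels are square), "cx", "cy" (the principal point, pixels), "extrinsics" (4x4, takes a point from camera to world coordinates). Camera axes: x right, y up, looking along -z (the intrinsics and any distortion apply to the point x, -y, -z); pixel columns grow to the right and rows downward; lengths in m; the calibration is good to about 2 mm. A picture is of the moment at which its call begins. There is no depth.
- r.sign_off(): hands the job in; it is judged then, once.
The state is a dict: "t": time; "joints": joint angles; "dq": joint speeds; "tau": joint torques, N m; "tool_pos": TCP position; "eef_rot": TCP orientation; "force": force on the tool from outside, world axes, zero at the start; "moment": the same for the moment, N m; "width": finger opening in m; "finger_force": force on a finger pad.
Only numpy, scipy, OpenCV 4.12 (cv2) and the standard library are available. Lean on these libraries where they do the work, as an engineer would, in place of code of your own. Each camera call takes 0.05 s, during which the arm holds its last target. There are 200 camera calls.

## Working session

There is one attempt and no reset: what is moved stays moved. The work goes in short steps, Python scripts to look and compute and a tool call to move; the robot and the scene stay as the last step left them, time stands still between calls to the robot, and variables do not carry over. Pictures are saved under pics/ and viewed, at most 11 in all, crops included, and the job is handed in when it is done.

Besides the shell and the picture viewer there is one more tool, called in YAML: its name, and indented under it one key for each argument. arm_command: Moves the arm, as the interface text tells. Its arguments: {"type":"object","properties":{"targets":{"type":"array"}},"required":["targets"]}

```bash
mkdir -p pics
cat > h.py <<'E'
import numpy as np,cv2
from workcell import r
from scipy.spatial.transform import Rotation as R
def cam(n,save=None):
    d=r.grab_frame(n)
    if save: cv2.imwrite('pics/'+save,d['frame'][:,:,::-1])
    return d
def ray(d,u,v):
    f=240/np.tan(np.radians(d['vfov'])/2)
    p=np.array([(u-d['cx'])/f,-(v-d['cy'])/f,-1.]);E=np.array(d['extrinsics'])
    return E[:3,3],E[:3,:3]@p
def onz(d,u,v,z):
    o,k=ray(d,u,v);return o+k*(z-o[2])/k[2]
def proj(d,P):
    f=240/np.tan(np.radians(d['vfov'])/2);E=np.array(d['extrinsics'])
    c=E[:3,:3].T@(np.array(P)-E[:3,3]);return d['cx']+f*c[0]/-c[2],d['cy']-f*c[1]/-c[2]
E
python3 - <<'E'
from h import *
for n in('scene','top'):
    d=cam(n,n+'0.png');print(n,{k:v for k,v in d.items() if k!='frame'})
o=r.get_obs();print(o)
E
```

```text
scene {'vfov': 46.57884004524875, 'cx': 321.6940230991362, 'cy': 242.23859693325238, 'extrinsics': array([[ 0.61203159, -0.65454563,  0.44383257,  0.98819244],
       [ 0.79077405,  0.49964912, -0.35359178, -0.25364448],
       [ 0.0096814 ,  0.56738063,  0.82339875,  0.7910099 ],
       [ 0.        ,  0.        ,  0.        ,  1.        ]])}
top {'vfov': 57.19079105385329, 'cx': 317.14153388019355, 'cy': 247.786079759613, 'extrinsics': array([[ 3.63303588e-04,  9.88836242e-01, -1.49005885e-01,
         5.15616689e-01],
       [-9.99959314e-01,  1.70225709e-03,  8.85847356e-03,
         6.36223905e-02],
       [ 9.01322604e-03,  1.48996604e-01,  9.88796629e-01,
         7.01680015e-01],
       [ 0.00000000e+00,  0.00000000e+00,  0.00000000e+00,
         1.00000000e+00]])}
{'t': 0.1, 'joints': array([ 1.15352432e+00,  5.28381182e-01,  1.43380366e+00, -3.77164228e-05,
        1.18142212e+00, -1.78490143e-01]), 'dq': array([-0.00176534, -0.00350444, -0.00332499,  0.0006923 ,  0.00167678,
       -0.0007221 ]), 'tau': array([-2.17345519e-04, -4.43303776e+01, -1.78587055e+01, -2.46091695e-04,
        3.85739986e-03, -5.06199029e-06]), 'tool_pos': array([0.14758229, 0.60678755, 0.30301706]), 'eef_rot': array([-3.74098237e-01, -3.11867615e+00,  3.04026691e-03]), 'force': array([-0.1954214 , -0.13011225, -0.54770627]), 'moment': array([ 0.02201326,  0.03393451, -0.00384035]), 'finger_force': 0.0, 'width': 0.0856560395411304}
```

View pics/scene0.png

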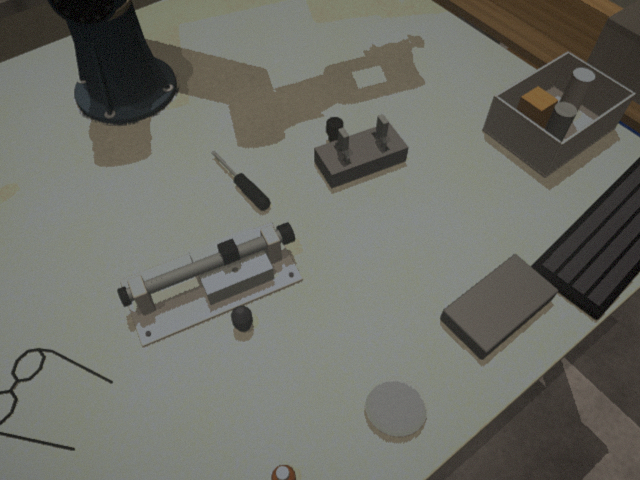

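View pics/top0.png

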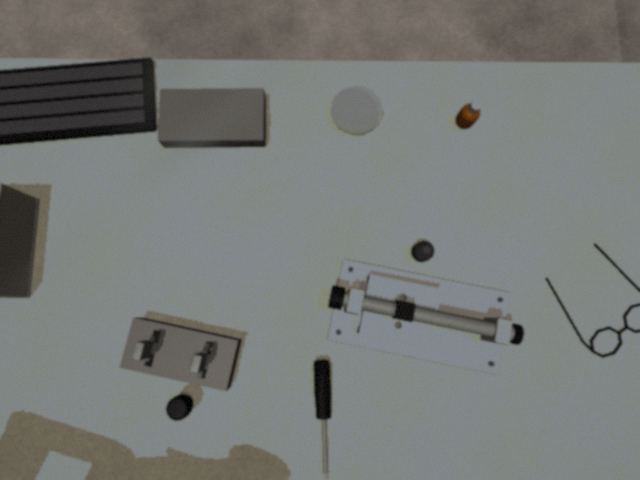

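The scene view shows the rack (360,150) and cradle (215,280). In the top view the rack is at (180,350), with tabs at (148,347) and (203,358). The cradle's pad is at (403,308), its plate hole at about (398,325), and the thick collar is on the left at (338,297). I'll zoom in on both.

Run:
```python
import cv2,numpy as np
t=cv2.imread('pics/top0.png');s=cv2.imread('pics/scene0.png')
a=cv2.resize(t[300:400,110:260],None,fx=5.3,fy=5.3,interpolation=3)[:, :795]
b=cv2.resize(s[105:195,305:415],None,fx=6,fy=6,interpolation=3)
A=np.zeros((600,800,3),np.uint8)
a=cv2.resize(t[300:400,110:260],(450,300),interpolation=3);b=cv2.resize(s[105:195,305:415],(350,286),interpolation=3)
c=cv2.resize(t[250:380,320:530],(485,300),interpolation=3);d=cv2.resize(s[215:350,110:310],(315,213),interpolation=3)
A[:300,:450]=a;A[:286,450:]=b;A[300:,:485]=c;A[300:513,485:]=d
cv2.imwrite('pics/z1.png',cv2.convertScaleAbs(A,alpha=1.4,beta=10))
```

```text
(no output)
```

View pics/z1.png

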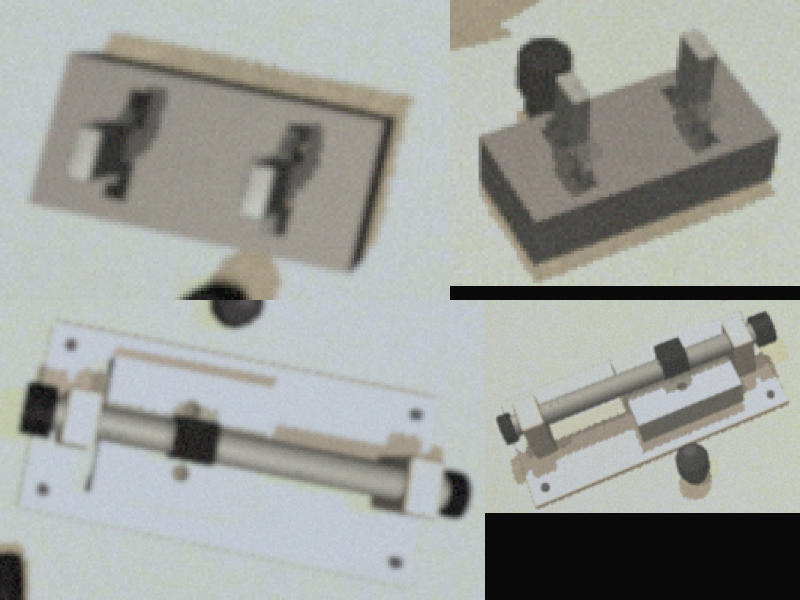

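Run:
```python
import cv2,numpy as np
t=cv2.imread('pics/top0.png');s=cv2.imread('pics/scene0.png')
A=np.zeros((600,800,3),np.uint8)
A[:330]=cv2.resize(t[320:386,120:245],(800,330),interpolation=2) if 0 else cv2.resize(t[320:386,120:280],(800,330),interpolation=2)
A[330:]=cv2.resize(s[110:177,305:504],(800,270),interpolation=2)
A=(255*(A/255.)**0.5).astype(np.uint8)
cv2.imwrite('pics/z2.png',A)
```

```text
(no output)
```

View pics/z2.png

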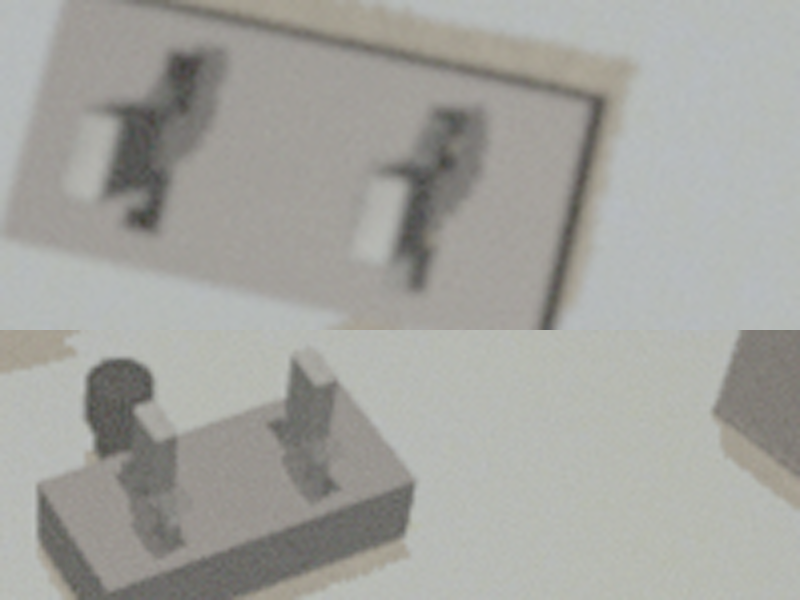

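The tabs are clear, but the leg spacing is still ambiguous. I'll compute the tab and rack geometry and project the expected leg ends for both spacings.

Run:
```python
from h import *
fr=[cam('top') for _ in range(6)];d=fr[0];m=np.mean([x['frame'] for x in fr],0)
fs=[cam('scene') for _ in range(6)];ds=fs[0];ms=np.mean([x['frame'] for x in fs],0)
C=[onz(d,*p,.038) for p in((132,320),(240.6,339.4),(230,385),(121,367))]
for c in C:print('rack corner',c.round(4))
for a in range(4):print(np.linalg.norm(C[a]-C[a-1]).round(4))
g=m.mean(2)
roi=g[320:386,120:245];print('max',roi.max(), np.median(roi))
mask=np.zeros(g.shape,np.uint8);mask[325:380,128:220]=(g[325:380,128:220]>np.median(roi)+25)
n,l,st,ce=cv2.connectedComponentsWithStats(mask)
tabs=[]
for i in range(1,n):
    if st[i,4]>25:
        rc=cv2.minAreaRect(np.argwhere(l==i)[:,::-1].astype(np.float32));P=onz(d,*ce[i],.094);print(st[i],ce[i],rc,'tab top',P.round(4));tabs.append(P)
        print('  size',[(onz(d,*q,.094)).round(4)[:2] for q in cv2.boxPoints(rc)])
A=np.zeros((600,800,3),np.uint8)
big=cv2.resize(m[318:388,118:248],None,fx=6,fy=6,interpolation=2)[:, :780]
A[:300,:]=0
def crop(img,dd,c,k,w,h):
    u,v=c;x0,y0=int(u-w/2/k),int(v-h/2/k)
    o=cv2.resize(img[y0:y0+h//k,x0:x0+w//k],(w,h),interpolation=2);o=(255*(np.clip(o,0,255)/255)**.6).astype(np.uint8)[:,:,::-1].copy()
    return o,x0,y0
for j,P in enumerate(sorted(tabs,key=lambda p:p[1])):
    for i,(img,dd) in enumerate(((m,d),(ms,ds))):
        B=P.copy();B[2]=.055;o,x0,y0=crop(img,dd,proj(dd,B),7,400,300)
        x=C[0]-C[3]+C[1]-C[2];x/=np.linalg.norm(x)
        for hw,col in((.025,(0,0,255)),(.018,(0,255,0))):
            for s in(-1,1):
                Q=B+s*hw*x;Q[2]=.060;u,v=proj(dd,Q);cv2.drawMarker(o,(int((u-x0+.5)*7),int((v-y0+.5)*7)),col,0,9,1)
        A[j*300:j*300+300,i*400:i*400+400]=o
cv2.imwrite('pics/z3.png',A)
```

```text
rack corner [0.5069 0.3321 0.038 ]
rack corner [0.4787 0.1706 0.038 ]
rack corner [0.4137 0.1843 0.038 ]
rack corner [0.4392 0.3438 0.038 ]
0.0687
0.1639
0.0664
0.1616
max 136.94444444444446 98.55555555555556
[192 362   6  10  32] [194.78125 367.1875 ] ((195.61537170410156, 366.576904296875), (4.437601566314697, 9.15255355834961), 33.690067291259766) tab top [0.4454 0.2218 0.094 ]
  size [array([0.4428, 0.2264]), array([0.4527, 0.2201]), array([0.4495, 0.215 ]), array([0.4396, 0.2214])]
[128 371  42   9 212] [142.40566038 376.33018868] ((148.5, 374.9999694824219), (40.99999237060547, 7.999999046325684), -0.0) tab top [0.4336 0.2909 0.094 ]
  size [array([0.4302, 0.3099]), array([0.4405, 0.3105]), array([0.4404, 0.256 ]), array([0.4301, 0.2554])]
```

View pics/z3.png

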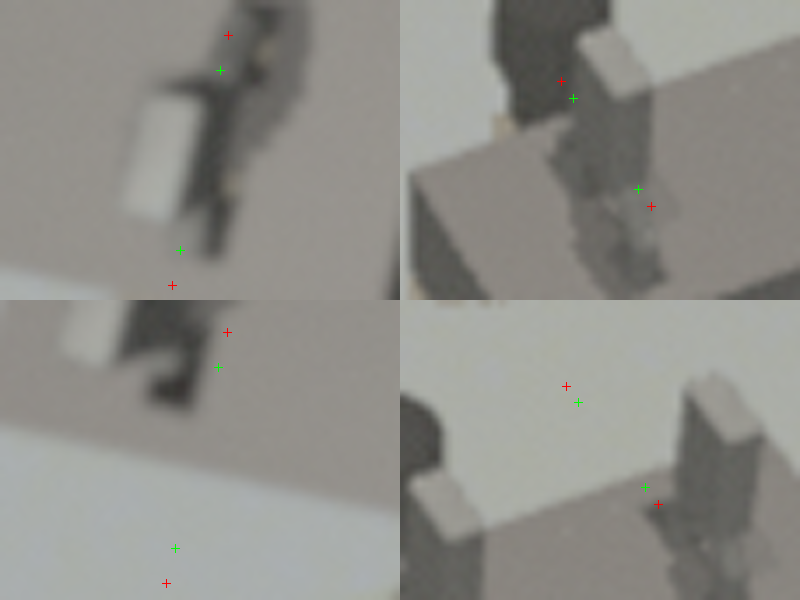

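The tab mask was poor: one blob merged with the table. I'll use the tab centres read from the zoom instead: (196.6,363) and (138.4,351).

Run:
```python
from h import *
fr=[cam('top') for _ in range(5)];d=fr[0];m=np.mean([x['frame'] for x in fr],0)
fs=[cam('scene') for _ in range(5)];ds=fs[0];ms=np.mean([x['frame'] for x in fs],0)
x=np.array([.0666,-.0128,0]);x/=np.linalg.norm(x);print(np.degrees(np.arctan2(x[1],x[0])))
A=np.zeros((600,800,3),np.uint8)
g=m.mean(2)
for j,(u0,v0) in enumerate(((196.6,363),(138.4,351))):
    X0,Y0=int(u0)-9,int(v0)-13
    k=(cv2.resize(g[Y0:Y0+26,X0:X0+16],None,fx=8,fy=8,interpolation=2)>116).astype(np.uint8)
    n,l,st,ce=cv2.connectedComponentsWithStats(k);i=l[13*8,int((u0-X0)*8)]
    rc=cv2.minAreaRect(np.argwhere(l==i)[:,::-1].astype(np.float32));q=(cv2.boxPoints(rc)+.5)/8-.5+[X0,Y0]
    W=[onz(d,*p,.094) for p in q];P=np.mean(W,0)
    e=[W[1]-W[0],W[2]-W[1]];e.sort(key=np.linalg.norm)
    print('tab',P.round(4),'sides',[np.linalg.norm(y).round(4) for y in e],'yaw',np.degrees(np.arctan2(e[1][1],e[1][0])).round(1),'in scene',np.round(proj(ds,P),1))
    for i,(img,dd) in enumerate(((m,d),(ms,ds))):
        B=P.copy();B[2]=.055;u,v=proj(dd,B);x0,y0=int(u)-25,int(v)-18
        o=cv2.resize(img[y0:y0+37,x0:x0+50],(400,296),interpolation=2);o=(255*np.clip((o-20)/130,0,1)).astype(np.uint8)[:,:,::-1].copy()
        for hw,col in((.025,(0,0,255)),(.018,(0,255,0))):
            for s in(-1,1):
                for z in (.060,.038):
                    Q=B+s*hw*x;Q[2]=z;u,v=proj(dd,Q);cv2.drawMarker(o,(int((u-x0+.5)*8),int((v-y0+.5)*8)),col,0 if z>.05 else 1,9,1)
        A[j*300:j*300+296,i*400:i*400+400]=o
cv2.imwrite('pics/z4.png',A)
```

```text
-10.879145257011585
tab [0.4493 0.2217 0.094 ] sides [np.float64(0.008), np.float64(0.02)] yaw -11.3 in scene [344.1 131.6]
tab [0.4649 0.2992 0.094 ] sides [np.float64(0.0068), np.float64(0.0171)] yaw -15.6 in scene [383. 118.]
```

View pics/z4.png

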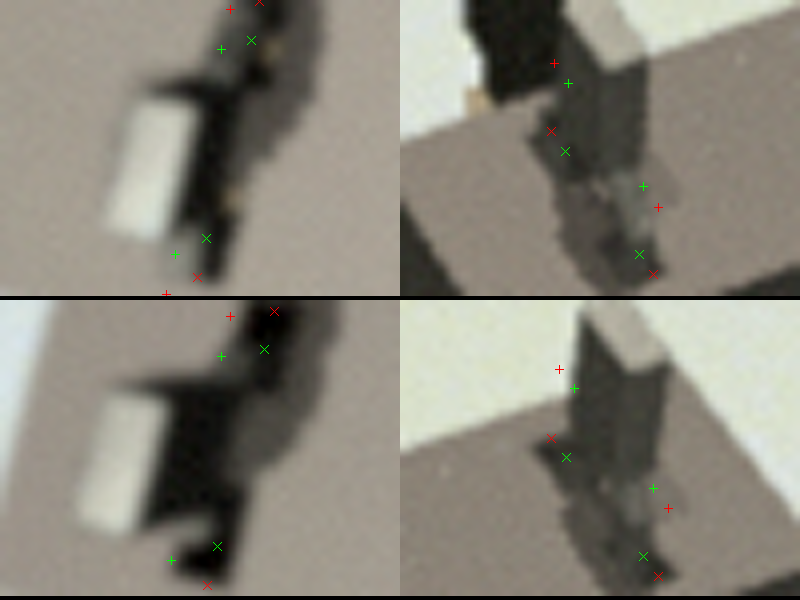

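Run:
```python
from h import *
D={}
for n in('top','scene'):
    fr=[cam(n) for _ in range(8)];D[n]=(fr[0],np.mean([x['frame'] for x in fr],0).mean(2).astype(np.float32))
x=np.array([np.cos(np.radians(-10.8)),np.sin(np.radians(-10.8)),0]);y=np.array([-x[1],x[0],0])
print('along x mm',list(range(-36,-8,2)),'...',list(range(10,38,2)))
for P in([.4493,.2217,.06],[.4649,.2992,.06]):
  for n in D:
    d,g=D[n]
    for w in(-4,-2,0,2,4):
        l=[]
        for s in list(range(-36,-8,2))+list(range(10,38,2)):
            u,v=proj(d,np.array(P)+x*s/1e3+y*w/1e3);l.append(int(cv2.getRectSubPix(g,(1,1),(u,v))[0,0]))
        print(n,P[1],w,l[:14],l[14:])
```

```text
along x mm [-36, -34, -32, -30, -28, -26, -24, -22, -20, -18, -16, -14, -12, -10] ... [10, 12, 14, 16, 18, 20, 22, 24, 26, 28, 30, 32, 34, 36]
top 0.2217 -4 [100, 99, 100, 100, 100, 100, 96, 82, 68, 64, 58, 49, 39, 31] [32, 38, 42, 43, 44, 47, 49, 50, 44, 44, 74, 94, 99, 97]
top 0.2217 -2 [99, 99, 99, 101, 100, 100, 98, 90, 84, 81, 76, 63, 45, 32] [31, 41, 56, 54, 52, 53, 57, 61, 54, 52, 77, 96, 98, 98]
top 0.2217 0 [99, 98, 99, 100, 100, 101, 97, 91, 91, 88, 81, 64, 47, 41] [31, 44, 59, 60, 58, 61, 65, 71, 72, 73, 86, 97, 98, 98]
top 0.2217 2 [99, 98, 101, 100, 99, 100, 99, 94, 92, 89, 87, 81, 78, 77] [32, 44, 64, 71, 74, 79, 81, 86, 91, 92, 93, 98, 99, 98]
top 0.2217 4 [100, 100, 100, 100, 100, 100, 100, 99, 97, 96, 105, 113, 114, 115] [39, 53, 78, 88, 92, 94, 95, 96, 98, 97, 98, 99, 98, 97]
scene 0.2217 -4 [32, 32, 33, 32, 30, 33, 33, 34, 40, 52, 57, 52, 48, 48] [53, 61, 69, 69, 70, 68, 69, 71, 75, 78, 80, 81, 83, 84]
scene 0.2217 -2 [32, 33, 33, 33, 31, 32, 33, 36, 43, 49, 48, 47, 46, 47] [54, 62, 69, 70, 67, 68, 70, 74, 76, 81, 85, 87, 87, 86]
scene 0.2217 0 [31, 32, 34, 33, 32,
[... 996 characters left out ...]
 94, 94, 94]
scene 0.2992 -4 [129, 129, 129, 129, 128, 130, 131, 132, 128, 115, 91, 68, 55, 52] [51, 54, 60, 66, 69, 67, 69, 69, 72, 79, 85, 87, 86, 86]
scene 0.2992 -2 [129, 129, 130, 130, 129, 130, 131, 131, 128, 107, 72, 53, 47, 48] [51, 54, 58, 66, 68, 73, 74, 76, 77, 80, 85, 86, 86, 87]
scene 0.2992 0 [129, 130, 130, 130, 131, 132, 131, 121, 99, 75, 55, 47, 47, 47] [51, 55, 63, 71, 75, 77, 78, 78, 79, 82, 85, 85, 86, 86]
scene 0.2992 2 [129, 128, 130, 132, 131, 130, 109, 84, 65, 51, 48, 48, 47, 47] [50, 57, 67, 76, 77, 78, 78, 78, 79, 82, 85, 87, 86, 86]
scene 0.2992 4 [129, 130, 130, 130, 122, 106, 77, 55, 50, 47, 47, 47, 48, 48] [54, 64, 75, 78, 79, 77, 79, 80, 79, 84, 86, 86, 85, 87]
```

The lit bridge ends about 17 mm from the tab centre for the clamp at y=0.299, with the slot visible beyond it. For the clamp at y=0.222 it ends about 24 mm out. So the wider clamp is the one at (0.449, 0.222). Next I'll locate the cradle.

Run:
```python
from h import *
fr=[cam('top') for _ in range(5)];d=fr[0];m=np.mean([x['frame'] for x in fr],0).astype(np.uint8)
ds=cam('scene')
C=np.array([onz(d,*p,.006) for p in((343.8,258.7),(509,292.4),(495.3,373.4),(327.8,336.6))])
print('corners',C.round(4)[:,:2].tolist(),'sides',[np.linalg.norm(C[i]-C[i-1]).round(4) for i in range(4)])
yv=C[0]-C[1]+C[3]-C[2];yaw=np.arctan2(yv[1],yv[0])-np.pi/2;print('centre',C.mean(0).round(4),'yaw',np.degrees(yaw))
o=C.mean(0)
def loc(P):
    q=P-o;c,s=np.cos(yaw),np.sin(yaw);return (np.array([c*q[0]+s*q[1],-s*q[0]+c*q[1]])*1e3).round(1)
print('near hole',loc(onz(d,397.9,324.9,.04)),'far',loc(onz(d,402.3,296.8,.04)))
g=m.mean(2)
# pad by dark mask near its place, top height ~.079
for dd,(u0,v0) in((d,(404,309)),(ds,(229,250))):
    gg=dd['frame'].mean(2);k=np.zeros(gg.shape,np.uint8);k[v0-20:v0+20,u0-20:u0+20]=gg[v0-20:v0+20,u0-20:u0+20]<38
    n,l,st,ce=cv2.connectedComponentsWithStats(k);i=1+st[1:,4].argmax();print('pad blob',st[i],ce[i],loc(onz(dd,*ce[i],.073)))
# bolts on base (dark small) & collar ends
for p in((320+71/2.31,250+45/2.31),(320+416/2.31,250+114/2.31),(320+396/2.31,250+262/2.31),(320+42/2.31,250+190/2.31)):print('bolt',loc(onz(d,*p,.006)))
# yoke tops z=.066 (centre pixels)
for p in((320+84/2.31,250+116/2.31),(320+424/2.31,250+186/2.31)):print('yoke',loc(onz(d,*p,.066)))
print('hints in scene: base centre',proj(ds,o),'hole-',proj(ds,onz(d,397.9,324.9,.04)))
```

```text
corners [[0.6029, 0.0149], [0.5497, -0.2458], [0.4256, -0.2166], [0.4812, 0.0408]] sides [np.float64(0.1245), np.float64(0.2661), np.float64(0.1275), np.float64(0.2634)]
centre [ 0.5148 -0.1017  0.006 ] yaw -11.860180415485107
near hole [-22.8  35.6] far [19.4 36.6]
pad blob [394 301  21  20 299] [404.18729097 310.17725753] [-1.3 36.9]
pad blob [222 250  18  14 104] [230.54807692 256.99038462] [16.9 32.7]
bolt [ 47.6 118. ]
bolt [  50.  -121.6]
bolt [ -50.1 -122.8]
bolt [-52.4 118.1]
yoke [ -1.1 105.3]
yoke [ 1.000e-01 -1.084e+02]
hints in scene: base centre (np.float64(213.18819054068413), np.float64(278.77399020449326)) hole- (np.float64(226.15470299784346), np.float64(248.9013645975745))
```

The cradle measurements agree: bolts at ±120, yokes at ±107, and the holes 42 mm apart at y≈+38. The hole midpoint is at about (0.521, -0.066) with yaw about -11.4°. Now I'll work out the moves.

```bash
cat >> h.py <<'E'
def goto(P,yaw=None):
    "shift in tool axes (cm) and az turn (deg) from measured pose to world TCP P, tool-x line at yaw deg"
    o=r.get_obs();M=R.from_rotvec(o['eef_rot']).as_matrix()
    s=M.T@(np.array(P)-o['tool_pos'])*100
    a=np.degrees(np.arctan2(M[1,0],M[0,0]))
    az=0 if yaw is None else -((yaw-a+90)%180-90)
    tilt=np.degrees(np.arccos(-M[2,2]))
    print('shift',s.round(2),'az',round(az,2),'yaw',round(a,2),'tilt',round(tilt,2),'tcp',o['tool_pos'].round(4),'F',o['force'].round(2),'w',round(o['width'],4),'ff',round(o['finger_force'],1),'t',round(o['t'],2))
E
python3 - <<'E'
from h import *
d=cam('top');print('post',onz(d,180,407,.05))
goto([.4493,.2217,.2],-11)
goto([.4493,.2217,.137],-11)
E
```

```text
post [0.38553203 0.25186975 0.05      ]
shift [-38.41 -30.33  10.39] az -2.68 yaw 166.32 tilt 0.0 tcp [0.1478 0.6072 0.3039] F [-0.34 -0.44 -0.64] w 0.0852 ff 0.0 t 2.35
shift [-38.41 -30.33  16.69] az -2.68 yaw 166.32 tilt 0.0 tcp [0.1478 0.6072 0.3039] F [-0.34 -0.44 -0.64] w 0.0852 ff 0.0 t 2.35
```

arm_command:
  targets: [6, -4, -3, 1, 0, 0, -2.7, 6, -38.4, -30.3, 10.4, 0, 0, -2.7, 6, -38.4, -30.3, 10.4, 0, 0, -2.7, 6, -38.4, -30.3, 10.4, 0, 0, -2.7, 6, -38.4, -30.3, 10.4, 0, 0, -2.7, 6, -38.4, -30.3, 10.4, 0, 0, -2.7, 6, -38.4, -30.3, 10.4, 0, 0, -2.7, 6, -38.4, -30.3, 10.4, 0, 0, -2.7, 6, -38.4, -30.3, 10.4, 0, 0, -2.7, 6, -38.4, -30.3, 10.4, 0, 0, -2.7, 6, -38.4, -30.3, 10.4, 0, 0, -2.7, 6, -38.4, -30.3, 10.4, 0, 0, -2.7, 5, -38.4, -30.3, 10.4, 0, 0, -2.7, 5, -38.4, -30.3, 10.4, 0, 0, -2.7]

```text
t: 3.75
tool_pos: [0.4482, 0.2232, 0.2002]
eef_rot: [-0.297, -3.127, -0.0]
force: [-0.7, -0.4, 0.0]
width: 0.0499
finger_force: 0.0
```

Run:
```python
from h import *
goto([.4493,.2217,.137],-11)
d=cam('scene','s1.png');im=d['frame'][80:200,270:430,::-1]
cv2.imwrite('pics/s1z.png',cv2.convertScaleAbs(cv2.resize(im,(800,600),interpolation=2),alpha=1.5))
```

```text
shift [-0.14 -0.13  6.32] az 0.15 yaw 169.15 tilt 0.01 tcp [0.4482 0.2232 0.2002] F [-0.69 -0.44  0.03] w 0.0499 ff 0.0 t 3.75
```

View pics/s1z.png

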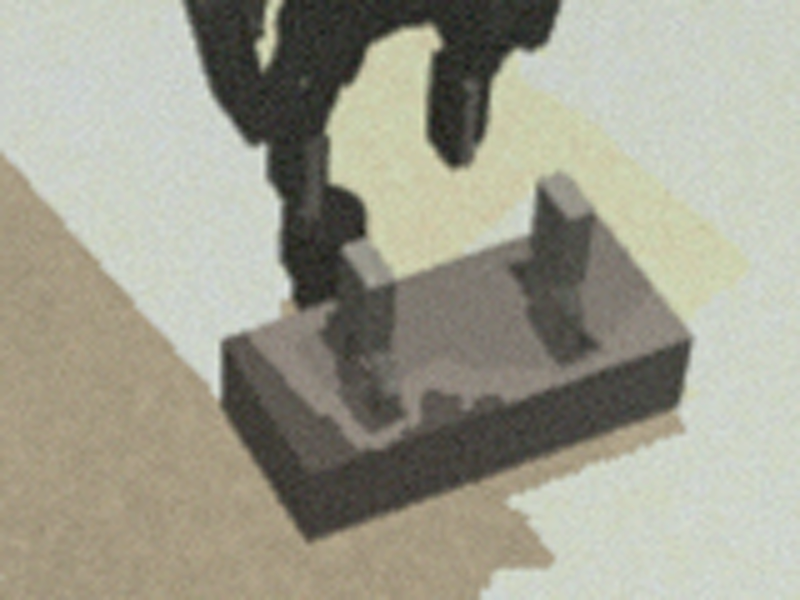

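The fingertips at crop pixels (305,295) and (458,165) straddle the near tab at (368,258). Descending and closing.

arm_command:
  targets: [5, -0.1, -0.1, 3, 0, 0, 0, 5, -0.1, -0.1, 5, 0, 0, 0, 5, -0.1, -0.1, 6.3, 0, 0, 0, 5, -0.1, -0.1, 6.3, 0, 0, 0, 0, -0.1, -0.1, 6.3, 0, 0, 0, 0, -0.1, -0.1, 6.3, 0, 0, 0, 0, -0.1, -0.1, 6.3, 0, 0, 0, 0, -0.1, -0.1, 6.3, 0, 0, 0, 0, -0.1, -0.1, 6.3, 0, 0, 0, 0, -0.1, -0.1, 6.3, 0, 0, 0, 0, -0.1, -0.1, 6.3, 0, 0, 0, 0, -0.1, -0.1, 6.3, 0, 0, 0, 0, -0.1, -0.1, 5.3, 0, 0, 0, 0, -0.1, -0.1, 4.3, 0, 0, 0, 0, -0.1, -0.1, 4.3, 0, 0, 0]

```text
t: 5.3
tool_pos: [0.4506, 0.2209, 0.1583]
eef_rot: [0.3, 3.125, 0.001]
force: [-0.3, -1.0, -2.1]
width: 0.0112
finger_force: 59.3
```

Run:
```python
from h import *
goto([.4493,.2217,.137],-11)
A=np.zeros((600,800,3),np.uint8)
d=cam('scene');A[:,:400]=cv2.resize(d['frame'][90:190,310:377,::-1],(400,600),interpolation=2)
d=cam('top');A[:,400:]=cv2.resize(d['frame'][310:400,160:220,::-1],(400,600),interpolation=2)
cv2.imwrite('pics/s2z.png',cv2.convertScaleAbs(A,alpha=1.7))
```

```text
shift [0.15 0.05 2.13] az 0.02 yaw 169.02 tilt 0.14 tcp [0.4506 0.2209 0.1583] F [-0.28 -0.98 -2.08] w 0.0112 ff 59.3 t 5.3
```

View pics/s2z.png

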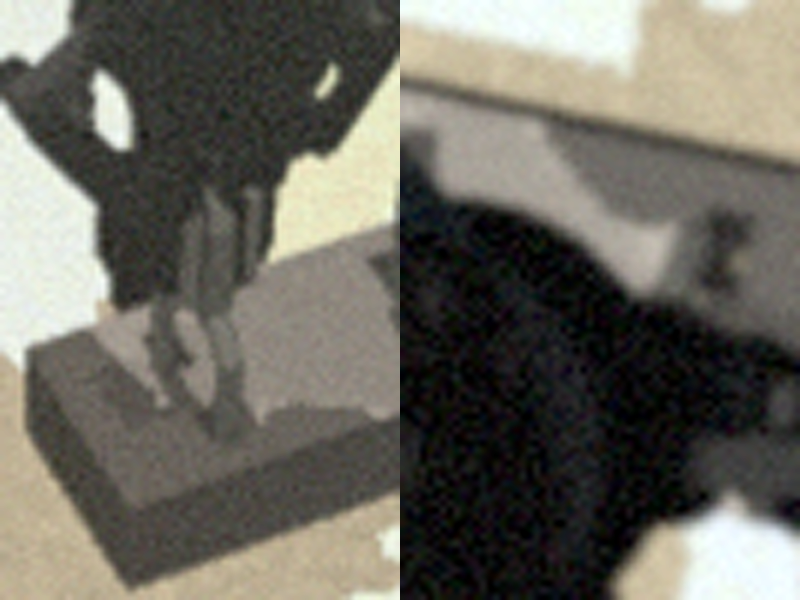

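Run:
```python
from h import *
d=cam('scene');c=np.array([.4506,.2209,0]);x=np.array([.9816,-.1908,0])
for p in((225,410),(225,430)):
    P=onz(d,310+p[0]/6,90+p[1]/6,.038);print(P.round(4),((P-c)@x*1e3).round(1),((P-c)@[.1908,.9816,0]*1e3).round(1))
for hw in(14,21):
    for s in(-1,1):
        u,v=proj(d,c+x*hw*s/1e3+[0,0,.060]);print(hw,s,(u-310)*6,(v-90)*6, [(a-b)*6 for a,b in zip(proj(d,c+x*hw*s/1e3+[0,0,.038]),(310,90))])
```

```text
[0.4634 0.2215 0.038 ] 12.5 3.0
[0.4698 0.2163 0.038 ] 19.7 -0.9
14 -1 178.42416262588983 305.3725787946354 [np.float64(175.83711134588088), np.float64(356.436284162198)]
14 1 222.03519802152482 365.84266616607556 [np.float64(218.6374090146005), np.float64(416.53748755132324)]
21 -1 167.70984033732896 290.5163388765183 [np.float64(165.3187398832207), np.float64(341.6661349568632)]
21 1 233.13038438905846 381.22700370726403 [np.float64(229.5229661077011), np.float64(431.82324761589695)]
```

The wide leg positions match: near leg at crop pixel (230,425), predicted 229.5 for wide and 218.6 for narrow. Now lift and carry it above the plate.

arm_command:
  targets: [0, 0, 0, -3, 0, 0, 0, 0, 0, 0, -6.5, 0, 0, 0, 0, 0, 0, -9, 0, 0, 0, 0, 0, 0, -9, 0, 0, 0, 0, 0, 0, -9, 0, 0, 0]

```text
t: 5.95
tool_pos: [0.4497, 0.2207, 0.2467]
eef_rot: [-0.3, -3.127, 0.0]
force: [-0.2, 0.3, -1.6]
width: 0.0111
finger_force: 59.9
```

Run:
```python
from h import *
goto([.521,-.066,.247],-11.4)
```

```text
shift [-1.246e+01 -2.679e+01 -2.000e-02] az 0.42 yaw 169.02 tilt 0.01 tcp [0.4497 0.2207 0.2467] F [-0.18  0.33 -1.57] w 0.0111 ff 59.9 t 5.95
```

arm_command:
  targets: [0, -1, -2.2, 0, 0, 0, 0.4, 0, -3, -6.4, 0, 0, 0, 0.4, 0, -5, -10.7, 0, 0, 0, 0.4, 0, -7, -15, 0, 0, 0, 0.4, 0, -9, -19.3, 0, 0, 0, 0.4, 0, -11, -23.6, 0, 0, 0, 0.4, 0, -12, -25.8, 1, 0, 0, 0.4, 0, -12.5, -26.8, 1.5, 0, 0, 0.4, 0, -12.5, -26.8, 1.5, 0, 0, 0.4, 0, -12.5, -26.8, 1.5, 0, 0, 0.4, 0, -12.5, -26.8, 1.5, 0, 0, 0.4]

```text
t: 7.05
tool_pos: [0.5209, -0.0643, 0.2317]
eef_rot: [-0.308, -3.125, -0.001]
force: [0.4, -0.1, -0.8]
width: 0.0111
finger_force: 59.9
```

Run:
```python
from h import *
goto([.521,-.066,.247],-11.4)
A=np.zeros((600,800,3),np.uint8)
d=cam('scene','s3.png');A[:,:400]=cv2.resize(d['frame'][190:310,190:270,::-1],(400,600),interpolation=2)
t=cam('top','t3.png');A[:,400:]=cv2.resize(t['frame'][250:370,360:440,::-1],(400,600),interpolation=2)
cv2.imwrite('pics/s3z.png',cv2.convertScaleAbs(A,alpha=1.5))
```

```text
shift [-0.04 -0.16 -1.53] az 0.13 yaw 168.73 tilt 0.1 tcp [ 0.5209 -0.0643  0.2317] F [ 0.4  -0.09 -0.78] w 0.0111 ff 59.9 t 7.05
```

View pics/s3z.png

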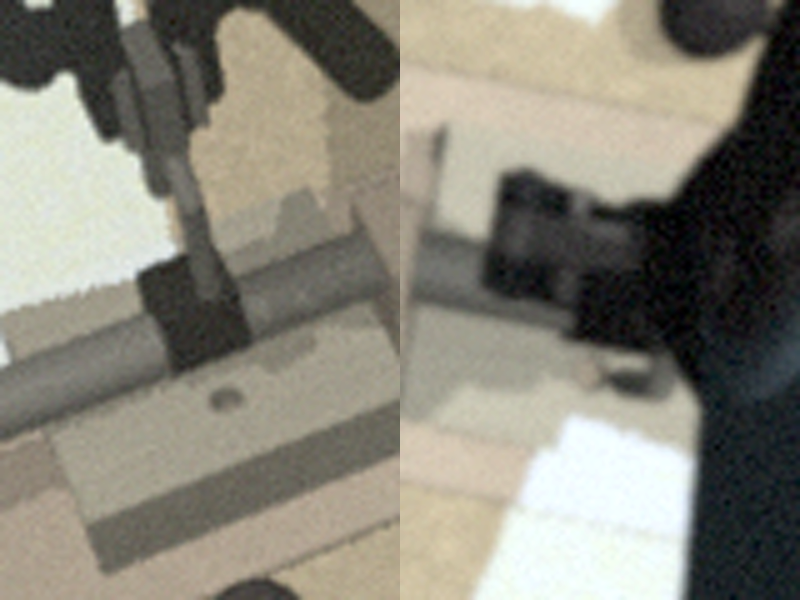

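In the scene crop the near leg tip is at (210,294) and the +x hole at (225,399). Working out the offset.

Run:
```python
from h import *
d=r.grab_frame('scene');t=r.grab_frame('top')
a=np.radians(-11.4);X=np.array([np.cos(a),np.sin(a),0]);Y=np.array([-X[1],X[0],0])
h=onz(d,190+225/5-.4,190+399/5-.4,.040);print('scene +x hole',h.round(4),'mid',(h-.021*X).round(4))
print('top -x hole mid',(onz(t,397.9,324.9,.04)+.021*X).round(4),'+x',(onz(t,402.3,296.8,.04)-.021*X).round(4))
for z in(.092,.095,.098):
    p=onz(d,190+210/5-.4,190+292/5-.4,z);print('tip',z,p.round(4),'dx,dy to hole mm',((h-p)@X*1e3).round(1),((h-p)@Y*1e3).round(1),'vs tcp',((p-r.get_obs()['tool_pos'])@X*1e3).round(1),((p-r.get_obs()['tool_pos'])@Y*1e3).round(1))
```

```text
scene +x hole [ 0.5411 -0.0724  0.04  ] mid [ 0.5205 -0.0683  0.04  ]
top -x hole mid [ 0.5205 -0.0663  0.04  ] +x [ 0.5207 -0.0657  0.04  ]
tip 0.092 [ 0.5373 -0.068   0.092 ] dx,dy to hole mm 4.6 -3.6 vs tcp 15.9 0.1
tip 0.095 [ 0.5392 -0.0688  0.095 ] dx,dy to hole mm 2.6 -3.2 vs tcp 18.0 -0.3
tip 0.098 [ 0.5411 -0.0696  0.098 ] dx,dy to hole mm 0.5 -2.8 vs tcp 20.1 -0.7
```

Run:
```python
from h import *
goto([.5205,-.0672,.184],-11.4)
```

```text
shift [ 0.07 -0.24  4.83] az 0.12 yaw 168.72 tilt 0.02 tcp [ 0.5216 -0.065   0.2323] F [ 0.85 -0.46 -1.31] w 0.0111 ff 59.9 t 7.25
```

arm_command:
  targets: [0, 0.07, -0.24, 0.5, 0, 0, 0.1, 0, 0.07, -0.24, 1.5, 0, 0, 0.1, 0, 0.07, -0.24, 2.5, 0, 0, 0.1, 0, 0.07, -0.24, 3.5, 0, 0, 0.1, 0, 0.07, -0.24, 4.2, 0, 0, 0.1, 0, 0.07, -0.24, 4.8, 0, 0, 0.1, 0, 0.07, -0.24, 4.8, 0, 0, 0.1, 0, 0.07, -0.24, 4.8, 0, 0, 0.1]

```text
t: 8.05
tool_pos: [0.5206, -0.0683, 0.1838]
eef_rot: [-0.314, -3.126, -0.0]
force: [0.5, -0.2, -1.7]
width: 0.011
finger_force: 59.9
```

Run:
```python
from h import *
goto([.5205,-.0672,.177],-11.4)
A=np.zeros((600,800,3),np.uint8)
d=cam('scene','s4.png');A[:,:400]=cv2.resize(d['frame'][230:290,215:255,::-1],(400,600),interpolation=2)
t=cam('top','t4.png');A[:,400:]=cv2.resize(t['frame'][280:340,380:420,::-1],(400,600),interpolation=2)
cv2.imwrite('pics/s4z.png',cv2.convertScaleAbs(A,alpha=1.5))
```

```text
shift [0.03 0.11 0.68] az -0.09 yaw 168.51 tilt 0.01 tcp [ 0.5206 -0.0683  0.1838] F [ 0.5  -0.25 -1.66] w 0.011 ff 59.9 t 8.05
```

View pics/s4z.png

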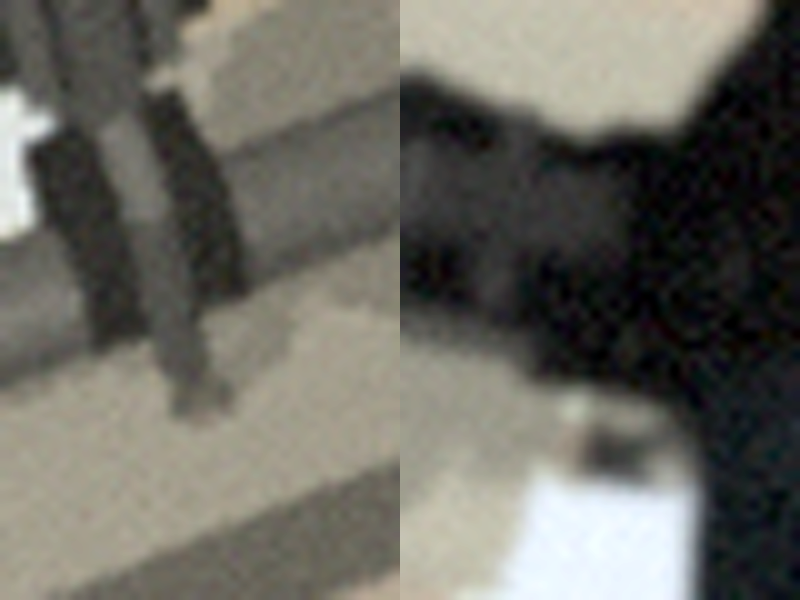

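The near leg tip at crop (198,385) sits just above the hole at (205,397), about 1 mm to -y. Feeling down gently.

arm_command:
  targets: [0, 0, 0.1, 0.2, 0, 0, 0, 0, 0, 0.1, 0.4, 0, 0, 0, 0, 0, 0.1, 0.6, 0, 0, 0, 0, 0, 0.1, 0.75, 0, 0, 0, 0, 0, 0.1, 0.85, 0, 0, 0, 0, 0, 0.1, 0.85, 0, 0, 0]

```text
t: 8.75
tool_pos: [0.5206, -0.0673, 0.1752]
eef_rot: [-0.314, -3.126, -0.0]
force: [-0.1, -0.1, -1.9]
width: 0.0111
finger_force: 59.9
```

arm_command:
  targets: [0, 0, 0, 0.1, 0, 0, 0, 0, 0, 0, 0.2, 0, 0, 0, 0, 0, 0, 0.3, 0, 0, 0, 0, 0, 0, 0.4, 0, 0, 0, 0, 0, 0, 0.5, 0, 0, 0, 0, 0, 0, 0.5, 0, 0, 0]

```text
t: 9.35
tool_pos: [0.5208, -0.0673, 0.1703]
eef_rot: [0.314, 3.126, 0.0]
force: [0.4, 0.2, -0.7]
width: 0.011
finger_force: 59.9
```

The legs are in the holes with no contact force. Now I'll find the pad.

arm_command:
  targets: [0, 0, 0, 0.1, 0, 0, 0, 0, 0, 0, 0.2, 0, 0, 0, 0, 0, 0, 0.3, 0, 0, 0, 0, 0, 0, 0.4, 0, 0, 0, 0, 0, 0, 0.4, 0, 0, 0]

```text
t: 9.85
tool_pos: [0.5208, -0.0673, 0.1663]
eef_rot: [0.314, 3.126, 0.0]
force: [0.3, 0.7, -0.8]
width: 0.0112
finger_force: 59.9
```

arm_command:
  targets: [0, 0, 0, 0.1, 0, 0, 0, 0, 0, 0, 0.2, 0, 0, 0, 0, 0, 0, 0.3, 0, 0, 0, 0, 0, 0, 0.3, 0, 0, 0]

```text
t: 10.25
tool_pos: [0.5208, -0.0673, 0.1633]
eef_rot: [0.314, 3.126, -0.0]
force: [1.9, 0.7, -1.0]
width: 0.011
finger_force: 59.9
```

arm_command:
  targets: [0, 0, 0, 0.05, 0, 0, 0, 0, 0, 0, 0.1, 0, 0, 0, 0, 0, 0, 0.15, 0, 0, 0, 0, 0, 0, 0.2, 0, 0, 0, 0, 0, 0, 0.2, 0, 0, 0]

```text
t: 10.75
tool_pos: [0.521, -0.0674, 0.1619]
eef_rot: [0.314, 3.125, -0.0]
force: [0.3, 1.0, 3.4]
width: 0.0107
finger_force: 60.6
```

arm_command:
  targets: [0, 0, 0, 0.05, 0, 0, 0, 0, 0, 0, 0.1, 0, 0, 0, 0, 0, 0, 0.15, 0, 0, 0, 0, 0, 0, 0.15, 0, 0, 0]

```text
t: 11.15
tool_pos: [0.521, -0.0674, 0.1605]
eef_rot: [0.314, 3.125, -0.0]
force: [-0.2, 0.6, 6.2]
width: 0.0108
finger_force: 60.9
```

arm_command:
  targets: [0, 0, 0, 0.05, 0, 0, 0, 0, 0, 0, 0.1, 0, 0, 0, 0, 0, 0, 0.15, 0, 0, 0, 0, 0, 0, 0.15, 0, 0, 0]

```text
t: 11.55
tool_pos: [0.521, -0.0674, 0.159]
eef_rot: [0.314, 3.125, -0.001]
force: [-0.4, 0.1, 7.6]
width: 0.0111
finger_force: 60.9
```

arm_command:
  targets: [0, 0, 0, 0.05, 0, 0, 0, 0, 0, 0, 0.1, 0, 0, 0, 0, 0, 0, 0.15, 0, 0, 0, 0, 0, 0, 0.2, 0, 0, 0, 0, 0, 0, 0.25, 0, 0, 0, 0, 0, 0, 0.3, 0, 0, 0, 0, 0, 0, 0.3, 0, 0, 0]

```text
t: 12.25
tool_pos: [0.521, -0.0674, 0.156]
eef_rot: [0.314, 3.125, -0.0]
force: [-0.1, 0.1, 6.7]
width: 0.0112
finger_force: 60.9
```

arm_command:
  targets: [0, 0, 0, 0.05, 0, 0, 0, 0, 0, 0, 0.1, 0, 0, 0, 0, 0, 0, 0.15, 0, 0, 0, 0, 0, 0, 0.15, 0, 0, 0]

```text
t: 12.65
tool_pos: [0.521, -0.0674, 0.1546]
eef_rot: [0.314, 3.125, -0.001]
force: [0.2, 0.3, 6.0]
width: 0.0111
finger_force: 60.9
```

arm_command:
  targets: [0, 0, 0, 0.05, 0, 0, 0, 0, 0, 0, 0.05, 0, 0, 0, 0, 0, 0, 0.05, 0, 0, 0]

```text
t: 12.95
tool_pos: [0.521, -0.0674, 0.1541]
eef_rot: [0.314, 3.125, -0.0]
force: [0.3, 1.0, 6.9]
width: 0.0113
finger_force: 60.9
```

arm_command:
  targets: [0, 0, 0, 0.05, 0, 0, 0, 0, 0, 0, 0.05, 0, 0, 0, 0, 0, 0, 0.05, 0, 0, 0]

```text
t: 13.25
tool_pos: [0.521, -0.0674, 0.1536]
eef_rot: [0.314, 3.125, -0.001]
force: [0.1, -0.1, 6.2]
width: 0.0109
finger_force: 60.9
```

arm_command:
  targets: [0, 0, 0, 0.05, 0, 0, 0, 0, 0, 0, 0.05, 0, 0, 0, 0, 0, 0, 0.05, 0, 0, 0]

```text
t: 13.55
tool_pos: [0.5211, -0.0674, 0.1534]
eef_rot: [0.314, 3.125, -0.001]
force: [-1.7, 0.8, 8.1]
width: 0.0108
finger_force: 61.3
```

arm_command:
  targets: [0, 0, 0, 0.05, 0, 0, 0, 0, 0, 0, 0.05, 0, 0, 0, 0, 0, 0, 0.05, 0, 0, 0]

```text
t: 13.85
tool_pos: [0.5211, -0.0674, 0.1532]
eef_rot: [0.314, 3.124, -0.001]
force: [-1.9, 0.1, 11.3]
width: 0.0109
finger_force: 61.6
```

arm_command:
  targets: [0, 0, 0, 0.05, 0, 0, 0, 0, 0, 0, 0.05, 0, 0, 0, 0, 0, 0, 0.05, 0, 0, 0]

```text
t: 14.15
tool_pos: [0.5211, -0.0674, 0.1529]
eef_rot: [0.314, 3.124, -0.001]
force: [-1.8, 0.5, 13.3]
width: 0.0111
finger_force: 61.9
```

arm_command:
  targets: [0, 0, 0, 0.05, 0, 0, 0, 0, 0, 0, 0.05, 0, 0, 0, 0, 0, 0, 0.05, 0, 0, 0]

```text
t: 14.45
tool_pos: [0.5211, -0.0674, 0.1527]
eef_rot: [0.314, 3.124, -0.001]
force: [-2.0, 0.8, 15.7]
width: 0.011
finger_force: 62.3
```

arm_command:
  targets: [0, 0, 0, 0.05, 0, 0, 0, 0, 0, 0, 0.05, 0, 0, 0, 0, 0, 0, 0.05, 0, 0, 0]

```text
t: 14.75
tool_pos: [0.5212, -0.0674, 0.1525]
eef_rot: [0.314, 3.124, -0.001]
force: [-1.6, -0.0, 17.4]
width: 0.0112
finger_force: 62.6
```

The stop is reached: force is rising at about the pad's stiffness after roughly 8 mm of slide. Ease off, release and retreat.

arm_command:
  targets: [0, 0, 0, -0.1, 0, 0, 0, 0, 0, 0, -0.15, 0, 0, 0, 5, 0, 0, -0.15, 0, 0, 0, 5, 0, 0, -0.15, 0, 0, 0, 5, 0, 0, -0.15, 0, 0, 0, 5, 0, 0, -0.15, 0, 0, 0, 5, 0, 0, -0.15, 0, 0, 0, 5, 0, 0, -0.15, 0, 0, 0, 5, 0, 0, -2, 0, 0, 0, 5, 0, 0, -5, 0, 0, 0, 5, 0, 0, -9, 0, 0, 0, 5, 0, 0, -13, 0, 0, 0, 5, 8, 8, -15, 0, 0, 0, 5, 12, 20, -15, 0, 0, 0, 5, 12, 20, -15, 0, 0, 0, 5, 12, 20, -15, 0, 0, 0, 5, 12, 20, -15, 0, 0, 0, 5, 12, 20, -15, 0, 0, 0, 5, 12, 20, -15, 0, 0, 0, 5, 12, 20, -15, 0, 0, 0]

```text
t: 16.75
tool_pos: [0.4433, 0.1519, 0.3003]
eef_rot: [0.315, 3.126, -0.001]
force: [0.8, 0.3, 0.3]
width: 0.05
finger_force: 0.0
```

Run:
```python
from h import *
A=np.zeros((600,800,3),np.uint8)
d=cam('scene','s5.png');A[:,:400]=cv2.resize(d['frame'][200:320,190:270,::-1],(400,600),interpolation=2)
t=cam('top','t5.png');A[:,400:]=cv2.resize(t['frame'][250:370,360:440,::-1],(400,600),interpolation=2)
cv2.imwrite('pics/s5z.png',cv2.convertScaleAbs(A,alpha=1.5))
```

```text
(no output)
```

View pics/s5z.png

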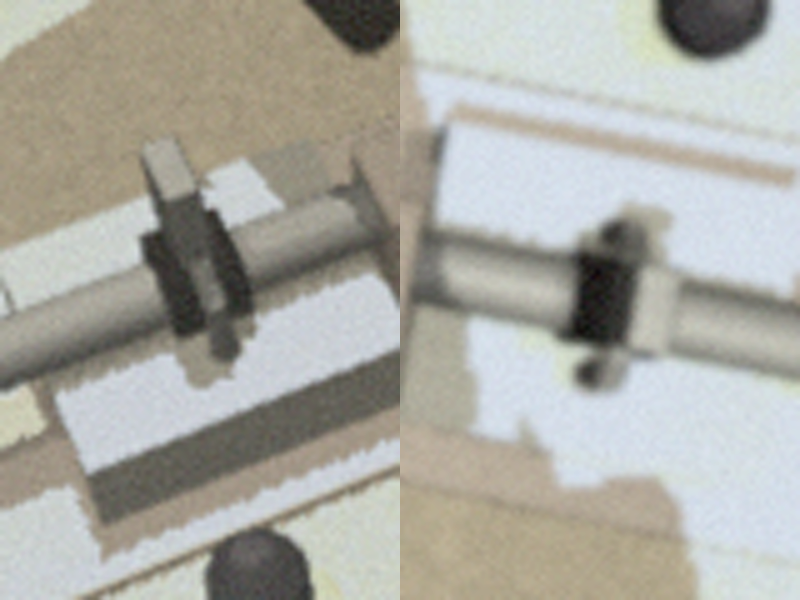

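The clamp stands upright astride the bar. The near leg is in its hole at (225,350), the tab at (655,310) is displaced only by parallax, and the objective is standing. Handing in.

```bash
python3 -c "
from h import *
print(r.sign_off())"
```

```text
the job is handed in; nothing more can be done
None
```

I put the wider U-clamp astride the bar with both legs through the saddle plate, pressed the pad down to its stop with about 17 N, released the clamp and handed the job in. The sign-off returned no verdict, but the last picture shows the clamp upright with the objective standing, and I never touched the smaller clamp.

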